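# Close the top canister at the torque station

## Robot

A 6-joint arm with a two-finger parallel gripper is mounted at the origin on the work surface. World frame = base frame: x ahead of the robot, y to its left, z up, the work surface at z = 0. Lengths are in m, angles in rad, forces in N, time in s.
With the tool pointing down it reaches from about 0.3 to 0.875 m from the base axis. Payload 6.4 kg.
Tool frame: the origin (TCP) lies at the very end of the fingers, on their centre line; the grasp point (between the pads) lies 19 mm behind it; z points along the fingers, y is the direction in which the jaws open and shut (so a half turn about z gives the same grasp; the last joint's range is limited). The gripper opens to 85 mm and grips with 20 to 120 N. Pads are 22 mm wide; open, the fingers measure 114 mm over their backs; the gripper's body (76 mm by 85 mm) begins 54 mm behind the grasp point. The pads swing forward as they close: fully open they stand 13 mm farther back than shut.
Start: joints at [1.022, 0.181, 1.607, -0, 1.354, -0.206], TCP at [0.193, 0.542, 0.206] pointing down, gripper open.
Joint ranges: [-2.99, 2.99], [-0.89, 2.07], [0.3, 2.58], [-1.14, 4.28], [0, 2.63], [-3.12, 3.12]. Speed limits (rad/s): [2.57, 2.57, 3.01, 3.14, 3.14, 3.14].

## Interface

Orientations are given as a unit quaternion [x, y, z, w].
In Python, from bench import arm gives the robot as it stands.
- The arm moves only by the tool servo_tool, never from a script. Its argument "rows" is one flat list of numbers, 4 for each row, row after row: the shift along the tool's x, y, z in cm, then the turn about the tool's z in degrees. In form: [tx, ty, tz, turn, tx, ty, tz, turn, ...]. A call has 1 to 20 rows; each row shifts and turns the commanded pose from where the row before left it, along the tool's axes as they then stand; what a row does not reach is not made up. A row lasts 1/8 s, in which the tool goes at most 62.5 mm and 10.7 degrees, less where a joint would pass 70% of its speed; a pose out of reach is approached as far as the arm can. A call with a gripper value outside its range is refused whole. "gripper" is the finger opening in cm, from 0 to 8.54, set as the call begins (left out, the last holds). The fingers move at their own pace and stop on an object; "squeeze" is the grip in N (left out, the last holds). Time passes only in rows, so rows that do not move let the fingers close. It gives the time, the measured TCP pose, the force and the opening at its end, in the units of the state.
- arm.observe(): the state, without advancing time (a new reading comes with each control period).
- arm.get_image(name): name is "scene" or "top" or "wrist"; returns (picture, depth): 480x640x3 uint8, red, green, blue; 480x640 float32, m along the optical axis (not along the pixel's ray), 0 where there is no reading.
- arm.camera_model(name): a dict with "fx", "fy", "cx", "cy" (pixels), "D" ([k1, k2, p1, p2, k3] as OpenCV has them; the pictures are not rectified), "R" (3x3) and "t" (3): a world point X has camera coordinates R X + t. Camera axes: x right, y down, z forward; pixel columns grow to the right and rows downward; lengths in m; the calibration is good to about 2 mm. A picture is of the moment at which its call begins: read the wrist's pose just before it. camera_model takes no time and is no camera call; for the wrist camera it gives the pose at the moment of the call.
- arm.hand_in(): hands the job in, once; it reports no verdict.
The state is a dict: "clock": time; "joint_pos": joint angles; "joint_velocities": joint speeds; "effort": joint torques, N m; "tcp_pos": TCP position; "orientation": TCP orientation; "force": force on the tool from outside, world axes, zero at the start; "ft_torque": the same for the moment, N m; "width": finger opening in m.
Only numpy, scipy, OpenCV 4.12 (cv2) and the standard library are available. Lean on these libraries where they do the work, as an engineer would, in place of code of your own. Each camera call takes 0.05 s, during which the arm holds its last target. There are 200 camera calls.

## Task

Take the top amber canister off the stack, holding it by its body and not by its loose lid, and set it down gently and upright, fully home in the square nest of the white torque station. Let go of it there; then grip the bar on its lid and turn the lid clockwise (seen from above) until it clicks past its detent and stays shut. Leave the closed canister in the nest, and leave the lower canister, the beaker and the two bottles standing where they are.

Things in the scene. Friction and masses are not known exactly. Their poses are not given: they have to be found in the camera images.
- canister: Top canister of the stack, to be closed: amber-brown square body 60 x 60 mm, 80 mm high without lid, pale label on each side, about 0.4 kg. Origin: centre of its underside; z up, x and y square to its sides. A hollow in its base, 50 x 50 mm, 30 mm deep, fits over the lid below: lift 30 mm before going sideways. A green tick on top at its +x edge: lid index when shut.
- lid: The top canister's white lid, turning on it: disc 44 mm across, 6 mm high, with an upright grip bar 44 mm long, 12 mm thick and 22 mm high on it (bar top 28 mm above the canister's body). Origin: on the lid's axis, 80 mm above the canister's underside; the bar lies along the lid's y, its black index mark at the +y end.
- lid_grip (a point): Centre of the grip bar, on the lid's axis, 97 mm above the canister's underside, 11 mm below the bar's top.
- lid_turn (a joint): Turn of the lid on the canister, rad, growing clockwise seen from above. At 0 the bar lies along the canister's y (index to +y); at 1.571 along its x (index to +x, at the green tick), shut against a stop. From 0.91 to 1.27 a detent resists (up to about 0.25 N m) and springs the lid back if let go; from about 1.35 on it snaps to 1.571 by itself.
- lower_canister: The lower canister of the stack, on the bench: the same shape with a shut lid; stays where it is. Origin: centre of its underside.
- station: Torque station, fixed to the bench: white box 150 x 130 mm, 50 mm high, dark display on its -x face, square nest on top. Origin: centre of its underside; z up.
- nest_floor (a point): Centre of the nest's floor, 54 mm above the bench; axes as the station's. The nest is 67 mm square with its sides along x and y, its walls 10 mm high, then flaring outward to 75 mm at 20 mm above its floor. It fits the canister in any of its four quarter turns.
- beaker: Clear plastic beaker, 64 mm across the rim, 85 mm high, loose, left alone. Origin: centre of its underside.
- bottle_a: Amber bottle with a white cap, 52 mm across, 120 mm high, loose, left alone. Origin: centre of its underside.
- bottle_b: Amber bottle with a white cap and a label, 52 mm across, 120 mm high, loose, left alone. Origin: centre of its underside.
There are look-alikes about, which are no part of the job. Leave any blue look-alike of the canister alone.

How it is judged:
On the way, in this order (a step that is already met when the one before it is completed fails the run):
1. the top canister is lifted clear of the lower one (z of canister in the frame of lower_canister above 0.112 m), for 0.1 s.
2. the canister stands fully home in the nest, upright, let go, its lid not yet shut (x of canister in the frame of nest_floor between -0.007 and 0.007 m and y of canister in the frame of nest_floor between -0.007 and 0.007 m and z of canister in the frame of nest_floor between -0.004 and 0.005 m and angle between canister's own z axis and vertical below 0.06 rad and contact force between the fingers and canister below 0.2 N and linear speed of canister below 0.02 m/s and value of joint lid_turn below 1.1 rad), for 0.2 s.
3. in the nest, its lid is turned past the detent (x of canister in the frame of nest_floor between -0.007 and 0.007 m and y of canister in the frame of nest_floor between -0.007 and 0.007 m and z of canister in the frame of nest_floor between -0.004 and 0.005 m and angle between canister's own z axis and vertical below 0.06 rad and value of joint lid_turn above 1.48 rad), for 0.2 s.
At the end, for the whole second after the job is handed in: The canister stands at rest in the nest (within 7 mm of its centre, underside within 5 mm of its floor, within 0.06 rad of upright), its lid turned past the detent (lid_turn over 1.48); the lower canister and the three bystanders stand upright within 30 mm of where they began (all of step 3 and linear speed of canister below 0.02 m/s and angle between lower_canister's own z axis and vertical below 0.06 rad and distance of each of beaker, bottle_a, bottle_b, lower_canister from where it was at the start of the episode below 0.03 m and angle between each of beaker, bottle_a, bottle_b's own z axis and vertical below 0.1 rad); the robot touches nothing.
It fails at once if the lid is gripped (over 3 N) while the canister is not in the nest (contact force between the fingers and lid above 3 N and distance between canister and nest_floor above 0.02 m).
It fails at once if the canister is dropped (falls freely faster than 0.5 m/s, about 13 mm) (linear speed of canister above 0.5 m/s and contact force between the fingers and canister below 0.1 N).
It fails at once if the canister is tipped by more than 0.5 rad (angle between canister's own z axis and vertical above 0.5 rad).
It fails at once if the beaker, a bottle or the lower canister is knocked over or pushed more than 30 mm (angle between any of beaker, bottle_a, bottle_b, lower_canister's own z axis and vertical above 0.4 rad or distance of any of beaker, bottle_a, bottle_b, lower_canister from where it was at the start of the episode above 0.03 m).
It also fails if it takes over 51 s, if anything falls off the work surface, if the arm or the gripper's body presses on something with over 40 N, if the wrist force passes 120 N, or if a joint passes its speed limit or range.

## Working session

There is one attempt and no reset: what is moved stays moved. The work goes in short steps, Python scripts to look and compute and a tool call to move; the robot and the scene stay as the last step left them, time stands still between calls to the robot, and variables do not carry over. Pictures are saved under pics/ and viewed, about 8 in all and at most 12, crops included, and the job is handed in when it is done.

Besides the shell and the picture viewer there is one more tool, called after ">>>" as name(argument=value, ...), one argument or row to a line, values as JSON. servo_tool: Moves the arm, as the interface text tells. Its arguments: {"type":"object","properties":{"rows":{"type":"array","items":{"type":"number"}},"gripper":{"type":"number"},"squeeze":{"type":"number"}},"required":["rows"]}

```bash
mkdir -p pics; ls
python3 - <<'E'
from bench import arm
import cv2,numpy as np
s=arm.observe();print(s)
for n in("scene","top"):
    m=arm.camera_model(n);print(n,{k:np.round(v,4).tolist() for k,v in m.items()})
    im,d=arm.get_image(n);cv2.imwrite(f"pics/{n}0.png",im[:,:,::-1]);np.savez(f"{n}0.npz",im=im,d=d)
E
```

```text
pics
{'clock': 0.0, 'joint_pos': array([ 1.02169448e+00,  1.81490283e-01,  1.60799146e+00,  1.90868592e-05,
        1.35384019e+00, -2.06305834e-01]), 'joint_velocities': array([-0.0008385 , -0.00014075,  0.00021585,  0.00094282, -0.00146085,
        0.00037841]), 'effort': array([-6.37321336e-04, -4.44880700e+01, -3.51329005e+01, -3.86160909e-04,
        9.25687433e-03,  4.42000655e-06]), 'tcp_pos': array([0.19293329, 0.5410342 , 0.20472075]), 'orientation': array([ 1.70562007e-01,  9.85346565e-01, -8.00260928e-04, -3.27530191e-04]), 'force': array([-0.75514274, -0.56129883,  0.24144187]), 'ft_torque': array([ 0.05111971,  0.05832213, -0.01832699]), 'width': 0.0854373144730692}
scene {'fx': 555.2492, 'fy': 555.2492, 'cx': 318.2048, 'cy': 238.2665, 'D': [-0.098, 0.0, 0.0, 0.0, 0.0], 'R': [[0.8525, 0.5228, 0.0004], [0.3563, -0.5803, -0.7323], [-0.3826, 0.6244, -0.681]], 't': [-0.4703, -0.0909, 1.3954]}
top {'fx': 555.3156, 'fy': 555.3156, 'cx': 317.9372, 'cy': 233.5299, 'D': [-0.0465, 0.0, 0.0, 0.0, 0.0], 'R': [[0.0282, -0.9992, 0.0292], [-0.9964, -0.0304, -0.0786], [0.0794, -0.0269, -0.9965]], 't': [-0.0162, 0.5753, 1.0836]}
```

View pics/scene0.png

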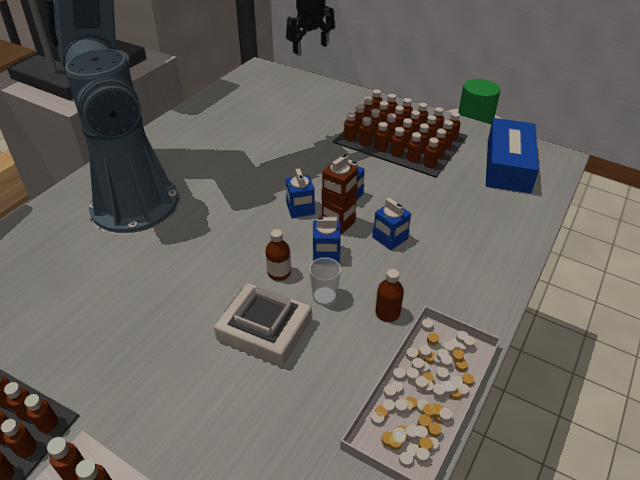

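View pics/top0.png

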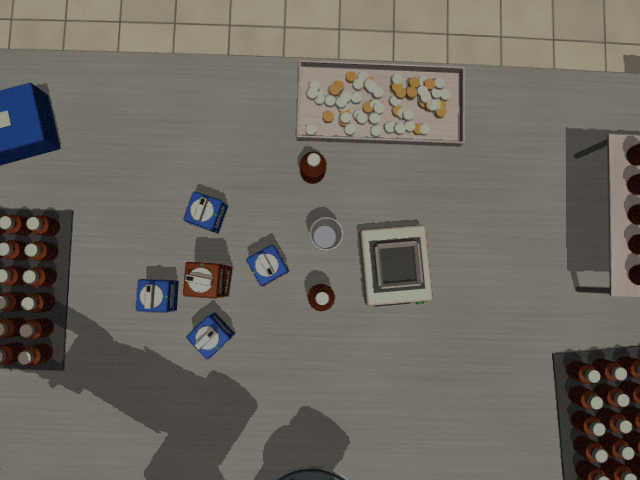

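The scene shows an amber stack in the middle of four blue look-alikes: in the top view, amber is at (204,280) and the station at (397,265). The beaker is at (326,233), and the bottles are at (313,165) and (321,297). Next I'll measure these.

```bash
cat > h.py <<'E'
import numpy as np,cv2
def cloud(m,d):
    v,u=np.mgrid[0:480,0:640]
    K=np.array([[m["fx"],0,m["cx"]],[0,m["fy"],m["cy"]],[0,0,1]])
    p=cv2.undistortPoints(np.stack([u,v],-1).reshape(-1,1,2).astype(np.float64),K,np.array(m["D"]))[:,0]
    P=np.c_[p,np.ones(len(p))]*d.reshape(-1,1)
    X=(P-np.array(m["t"]))@np.array(m["R"])
    X[d.ravel()==0]=np.nan
    return X.reshape(480,640,3)
def rect(xy):
    return cv2.minAreaRect((xy*1000).astype(np.float32))
E
python3 - <<'E'
from bench import arm
import numpy as np,cv2
from h import *
m=arm.camera_model("top");z=np.load("top0.npz");im=z["im"];X=cloud(m,z["d"])
print("bench z",np.nanmedian(X[380:440,420:520,2]))
H=cv2.cvtColor(im,cv2.COLOR_RGB2HSV)
def box(c,r):
    M=np.zeros((480,640),bool);M[c[1]-r:c[1]+r,c[0]-r:c[0]+r]=1;return M
def rep(n,M):
    P=X[M];print(n,M.sum(),"mean",np.round(P.mean(0),4),"z",np.round(np.percentile(P[:,2],[5,50,95]),4),"rect",rect(P[:,:2]))
Z=X[...,2]
B=box((206,280),32)
rep("amber top",B&(abs(Z-.16)<.006)); rep("lid bar",B&(Z>.178)); rep("lid disc+",B&(Z>.163))
white=(H[...,1]<60)&(H[...,2]>120)
rep("bar dark",B&(Z>.178)&(H[...,2]<80))
for n,c in dict(b1=(205,210),b2=(157,295),b3=(210,335),b4=(267,264)).items():
    rep(n,box(c,28)&(Z>.07)&(Z<.09)); 
    rep(n+"bar",box(c,28)&(Z>.1)&(Z<.115)); 
S=box((397,265),45)
rep("station top",S&(abs(Z-.05)<.004)); rep("nest floor",box((397,265),18)&(Z<.06)&(Z>.048)); rep("nest rim",S&(Z>.068))
for n,c in dict(beaker=(326,233),ba=(313,165),bb=(321,297)).items():
    rep(n,box(c,22)&(Z>.03))
# green
g=(H[...,0]>40)&(H[...,0]<85)&(H[...,1]>90)
for q in np.argwhere(g&(B|S))[:30]: print(q,X[q[0],q[1]].round(3),end=' ')
a=cv2.resize(im[240:320,165:285],None,fx=6,fy=6,interpolation=cv2.INTER_CUBIC)
cv2.imwrite("pics/crop1.png",a[:,:,::-1])
E
```

```text
bench z -0.00022370880536282066
amber top 879 mean [0.4784 0.2025 0.1604] z [0.1562 0.1598 0.1653] rect ((478.5025939941406, 204.32786560058594), (60.62691879272461, 60.01618194580078), 87.98823547363281)
lid bar 195 mean [0.4786 0.2037 0.1874] z [0.184  0.1876 0.1904] rect ((478.54168701171875, 204.10511779785156), (43.854469299316406, 12.070915222167969), 80.61489868164062)
lid disc+ 505 mean [0.4788 0.2038 0.1742] z [0.1636 0.1672 0.1896] rect ((479.2305603027344, 204.262939453125), (50.99593734741211, 43.78422546386719), 8.431367874145508)
bar dark 37 mean [0.4804 0.2115 0.1873] z [0.1789 0.1884 0.1916] rect ((479.8266906738281, 202.990234375), (42.08066940307617, 9.318767547607422), 80.99011993408203)
b1 824 mean [0.6075 0.2195 0.0807] z [0.0752 0.0801 0.0876] rect ((608.997802734375, 221.90188598632812), (61.372154235839844, 60.18695068359375), 73.03160858154297)
b1bar 171 mean [0.6086 0.2211 0.107 ] z [0.1027 0.1072 0.1107] rect ((608.8165283203125, 221.8033905029297), (13.225751876831055, 43.64666748046875), 72.29708862304688)
b2 838 mean [0.4456 0.3058 0.0806] z [0.0755 0.08
[... 1989 characters left out ...]
475586)
[263 201] [0.507 0.205 0.16 ] [263 202] [0.507 0.204 0.158] [264 201] [0.506 0.205 0.16 ] [264 202] [0.506 0.203 0.161] [264 203] [0.506 0.202 0.158] [265 201] [0.504 0.205 0.162] [265 202] [0.504 0.204 0.159] [266 202] [0.502 0.203 0.159] [302 417] [ 0.446 -0.197  0.038] [302 418] [ 0.446 -0.199  0.038] [302 419] [ 0.446 -0.201  0.037] [302 420] [ 0.446 -0.203  0.038] [302 421] [ 0.446 -0.205  0.036] [302 422] [ 0.446 -0.207  0.037] [302 423] [ 0.446 -0.209  0.035] [303 417] [ 0.444 -0.197  0.037] [303 418] [ 0.444 -0.199  0.037] [303 419] [ 0.444 -0.201  0.037] [303 420] [ 0.444 -0.203  0.039] [303 421] [nan nan nan] [303 422] [ 0.444 -0.207  0.036] [303 423] [ 0.444 -0.21   0.034]
```

View pics/crop1.png

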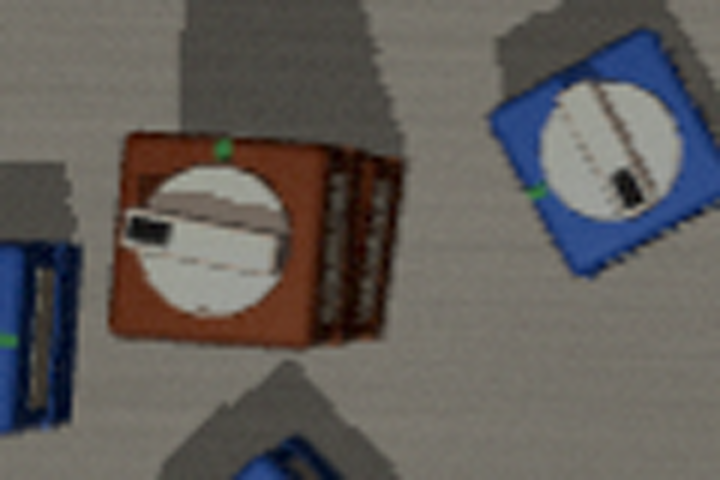

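The crop shows the green tick on the world +x edge at (222,148). The lid's index mark is on the +y end at (150,230), so lid_turn is about 0.13. Canister: (0.4785, 0.204), yaw ≈ -2°. Nest: (0.5175, -0.153), yaw ≈ 6.5°. The sizes and heights I measured match the ones given, so I can start moving.

>>> servo_tool(
  rows=[0,0,-3,0,0,0,-3,0,-3.2,-1.85,0,0,-3.2,-1.85,0,0,-3.2,-1.85,0,0,-3.2,-1.85,0,0,-3.2,-1.85,0,0,-3.2,-1.85,0,0,-3.2,-1.85,0,0,-3.2,-1.85,0,0,-3.2,-1.85,0,0,-3.2,-1.85,0,0,-3.2,-1.85,0,0,-3.2,-1.85,0,0],
  gripper=8.54,
)

```text
clock: 1.85
tcp_pos: [0.4807, 0.2024, 0.2652]
orientation: [0.171, 0.985, -0.0, -0.0]
force: [0.4, 0.1, -0.6]
width: 0.0856
```

>>> servo_tool(
  rows=[0,0,0,9,0,0,0,9,0,0,0,9,0,0,0,9,0,0,0,9,0,0,0,9,0,0,0,9,0,0,0,9,0,0,0,0,0,0,0,0],
)

```text
clock: 3.1
tcp_pos: [0.4801, 0.2034, 0.2654]
orientation: [0.716, 0.698, -0.0, -0.0]
force: [1.2, -0.5, -0.3]
width: 0.0854
```

```bash
cat >> h.py <<'E'
from scipy.spatial.transform import Rotation
def goto(s,p,thy,dz=0):
    "tool-frame shift (cm) in present axes to world p, and turn (deg) to bring jaw axis to thy (deg)"
    R=Rotation.from_quat(s["orientation"]).as_matrix()
    y=np.degrees(np.arctan2(R[1,1],R[0,1]))
    tilt=np.degrees(np.arccos(-R[2,2]))
    print("t",round(s["clock"],2),"tcp",s["tcp_pos"].round(4),"jaw",round(y,2),"tilt",round(tilt,2),"w",round(s["width"],4),"F",s["force"].round(1))
    print("shift cm",(R.T@(np.array(p)-s["tcp_pos"])*100).round(2),"turn",round((y-thy+90)%180-90,2))
E
python3 - <<'E'
from bench import arm
from h import *
goto(arm.observe(),[.4785,.204,.123],-2)
m=arm.camera_model("wrist");im,d=arm.get_image("wrist");X=cloud(m,d);Z=X[...,2]
cv2.imwrite("pics/w1.png",im[:,:,::-1])
near=np.hypot(X[...,0]-.4785,X[...,1]-.204)<.05
for n,M in dict(top=near&(abs(Z-.16)<.006),bar=near&(Z>.178)&(Z<.195)).items():
    P=X[M]; print(n,len(P),P.mean(0).round(4) if len(P) else '',rect(P[:,:2]) if len(P)>3 else '')
E
```

```text
t 3.1 tcp [0.4801 0.2034 0.2654] jaw -1.47 tilt 0.03 w 0.0854 F [ 1.2 -0.5 -0.3]
shift cm [ 0.06 -0.16 14.24] turn 0.53
top 5591 [0.4804 0.2087 0.1608] ((480.2904357910156, 204.61065673828125), (60.56178665161133, 60.036800384521484), 87.65339660644531)
bar 1396 [0.4805 0.2064 0.1873] ((480.3523254394531, 204.76507568359375), (44.14328384399414, 12.052990913391113), 80.63317108154297)
```

View pics/w1.png

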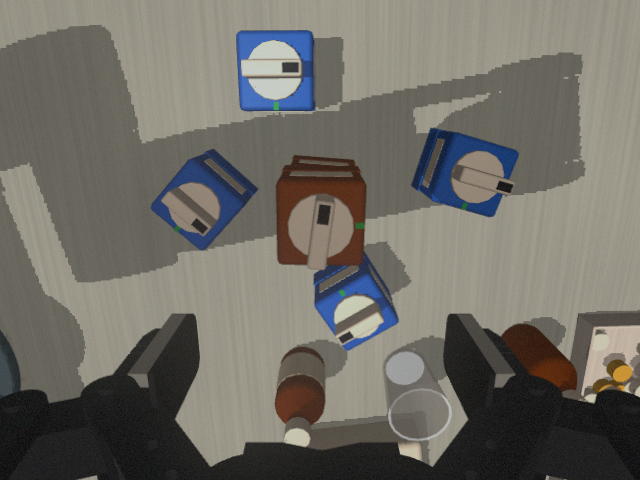

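The wrist view shows the amber stack central between the fingers at (320,225), with nothing in the way of a descent. The wrist and top views agree to about 2 mm. Going down and gripping.

>>> servo_tool(
  rows=[0.1,-0.05,2,0.8,0,0,2,0,0,0,2,0,0,0,2,0,0,0,2,0,0,0,2,0,0,0,1,0,0,0,0.7,0,0,0,0.5,0,0,0,0,0,0,0,0,0],
)

```text
clock: 4.53
tcp_pos: [0.4802, 0.2045, 0.1241]
orientation: [0.722, 0.692, 0.0, 0.0]
force: [-0.3, -0.3, 0.3]
width: 0.0856
```

>>> servo_tool(
  rows=[0,0,0,0,0,0,0,0,0,0,0,0,0,0,0,0,0,0,0,0,0,0,0,0,0,0,0,0,0,0,0,0],
  gripper=5,
  squeeze=50,
)

```text
clock: 5.52
tcp_pos: [0.48, 0.2045, 0.1244]
orientation: [0.722, 0.692, 0.0, 0.0]
force: [-2.5, 0.2, 5.6]
width: 0.0577
```

>>> servo_tool(
  rows=[0,0,-0.4,0,0,0,-0.6,0,0,0,-0.8,0,0,0,-0.8,0,0,0,-0.8,0,0,0,-0.8,0,0,0,-0.8,0,0,0,-1,0,0,0,-1,0,0,0,-1,0,0,0,-1,0,0,0,0,0,0,0,0,0],
)

```text
clock: 7.15
tcp_pos: [0.4796, 0.2044, 0.2133]
orientation: [0.722, 0.692, -0.0, -0.0]
force: [0.0, 0.6, -5.2]
width: 0.0578
```

Run:
```python
from bench import arm
from h import *
goto(arm.observe(),[.5175,-.153,.30],6.5)
m=arm.camera_model("wrist");im,d=arm.get_image("wrist")
im2,d2=arm.get_image("scene")
cv2.imwrite("pics/w2.png",np.hstack([cv2.resize(im,(400,300)),cv2.resize(im2[100:340,200:520],(400,300))])[:,:,::-1])
X=cloud(m,d);Z=X[...,2];s=arm.observe()["tcp_pos"]
near=(abs(X[...,0]-s[0])<.04)&(abs(X[...,1]-s[1])<.05)
h=np.histogram(Z[near],np.arange(.18,.32,.004));print([(round(b,3),c) for c,b in zip(*h) if c>40])
```

```text
t 7.15 tcp [0.4796 0.2044 0.2133] jaw -2.44 tilt 0.03 w 0.0578 F [ 0.   0.6 -5.2]
shift cm [-35.54   5.3   -8.67] turn -8.94
[(np.float64(0.18), np.int64(234)), (np.float64(0.184), np.int64(229)), (np.float64(0.188), np.int64(255)), (np.float64(0.192), np.int64(253)), (np.float64(0.196), np.int64(474)), (np.float64(0.2), np.int64(121)), (np.float64(0.204), np.int64(203)), (np.float64(0.208), np.int64(321)), (np.float64(0.212), np.int64(325)), (np.float64(0.216), np.int64(360)), (np.float64(0.22), np.int64(395)), (np.float64(0.224), np.int64(396)), (np.float64(0.228), np.int64(577)), (np.float64(0.232), np.int64(481)), (np.float64(0.236), np.int64(514)), (np.float64(0.24), np.int64(585)), (np.float64(0.244), np.int64(5389)), (np.float64(0.248), np.int64(8323)), (np.float64(0.252), np.int64(7333)), (np.float64(0.256), np.int64(823)), (np.float64(0.26), np.int64(946)), (np.float64(0.264), np.int64(993)), (np.float64(0.268), np.int64(1119)), (np.float64(0.272), np.int64(2684)), (np.float64(0.276), np.int64(4602)), (np.float64(0.28), np.int64(1152)), (np.float64(0.284), np.int64(473)), (np.float64(0.288), np.int64(991)), (np.float64(0.292), np.int64(1065)), (np.float64(0.296), np.int64(1140)), (np.float64(0.3), np.int64(383)), (np.float64(0.304), np.int64(467)), (np.float64(0.308), np.int64(1808)), (np.float64(0.312), np.int64(3778))]
```

View pics/w2.png

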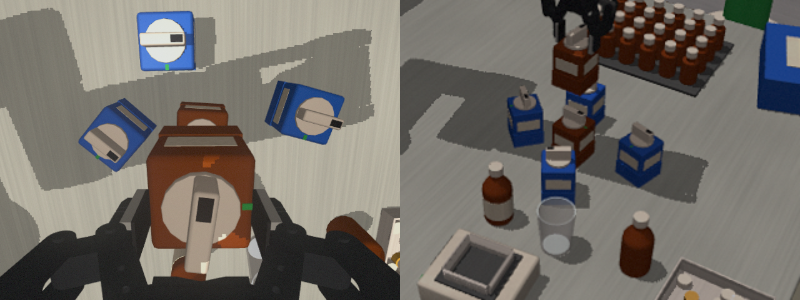

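The canister is clear and upright: top at z≈0.25, so its underside is at ≈0.170. The lower canister still stands. Carrying it over the nest.

>>> servo_tool(
  rows=[-1,0.15,0,0,-1.8,0.27,0,0,-2.5,0.37,0,0,-2.5,0.37,0,0,-2.5,0.37,0,0,-2.5,0.37,0,0,-2.5,0.37,0,0,-2.5,0.37,0,0,-2.5,0.37,0,0,-2.5,0.37,0,0,-2.5,0.37,0,0,-2.5,0.37,0,0,-2.5,0.38,0,0,-2.5,0.38,0,0,-1.75,0.28,0,0,-1,0.18,0,0,0,0,0,-4.5,0,0,0,-4.5,0,0,0,0,0,0,0,0],
)

```text
clock: 9.75
tcp_pos: [0.518, -0.1528, 0.2136]
orientation: [0.666, 0.746, 0.0, -0.0]
force: [0.8, 0.5, -4.3]
width: 0.058
```

```bash
cat > m.py <<'E'
from bench import arm
from h import *
s=arm.observe();goto(s,[.5175,-.153,.098],6.5);c=s["tcp_pos"]
for n in("top","wrist"):
    m=arm.camera_model(n);im,d=arm.get_image(n);X=cloud(m,d);Z=X[...,2]
    near=(np.hypot(X[...,0]-c[0],X[...,1]-c[1])<.055)
    ht=c[2]+.036
    amb=(im[...,0].astype(int)-im[...,2]>25)
    for k,M in dict(top=near&(abs(Z-ht)<.008)&amb).items():
        P=X[M];print(n,k,len(P),np.median(P,0).round(4),rect(P[:,:2]) if len(P)>9 else '')
    nest=(np.hypot(X[...,0]-.5175,X[...,1]+.153)<.11)&(abs(Z-.05)<.003)
    P=X[nest];print(n,"station",len(P),rect(P[:,:2]) if len(P)>9 else '')
    cv2.imwrite(f"pics/m_{n}.png",im[:,:,::-1])
E
python3 m.py
```

```text
t 9.75 tcp [ 0.518  -0.1528  0.2136] jaw 6.49 tilt 0.01 w 0.058 F [ 0.8  0.5 -4.3]
shift cm [-1.000e-02 -5.000e-02  1.156e+01] turn -0.01
top top 193 [ 0.532  -0.1264  0.2484] ((526.1183471679688, -125.69062805175781), (18.893218994140625, 41.894500732421875), 74.37020874023438)
top station 1341 ((516.4488525390625, -140.80661010742188), (148.5929718017578, 106.99879455566406), 6.718968868255615)
wrist top 19214 [ 0.512  -0.1434  0.2489] ((518.2647094726562, -152.29315185546875), (60.012939453125, 60.374027252197266), 6.648623466491699)
wrist station 9261 ((518.5108642578125, -150.79965209960938), (146.88909912109375, 122.97437286376953), 6.2727789878845215)
```

Canister at (0.5183, -0.1523), yaw 6.6°, within 1 mm of the nest. Lowering, slowly at the end.

>>> servo_tool(
  rows=[0,0,1,0,0,0,1.5,0,0,0,1.5,0,0,0,1.5,0,0,0,1.5,0,0,0,1,0,0,0,0.6,0,0,0,0.5,0,0,0,0.4,0,0,0,0.3,0,0,0,0.3,0,0,0,0.3,0,0,0,0.3,0,0,0,0.2,0,0,0,0,0,0,0,0,0],
)

```text
clock: 11.85
tcp_pos: [0.5181, -0.1531, 0.1047]
orientation: [0.665, 0.746, 0.0, 0.0]
force: [-0.2, -1.1, -4.8]
width: 0.058
```

>>> servo_tool(
  rows=[0,0,0.15,0,0,0,0.15,0,0,0,0.15,0,0,0,0.1,0,0,0,0,0,0,0,0,0],
)

```text
clock: 12.6
tcp_pos: [0.5181, -0.1531, 0.0991]
orientation: [0.666, 0.746, 0.0, 0.0]
force: [0.5, 0.1, -4.6]
width: 0.0579
```

>>> servo_tool(
  rows=[0,0,0.05,0,0,0,0.05,0,0,0,0.05,0,0,0,0,0,0,0,0,0],
)

```text
clock: 13.22
tcp_pos: [0.5182, -0.1532, 0.0985]
orientation: [0.665, 0.746, -0.0, 0.0]
force: [-4.6, 1.1, 5.1]
width: 0.0578
```

Contact is at TCP 0.0985, as predicted for the nest floor. Releasing.

>>> servo_tool(
  rows=[0,0,0,0,0,0,0,0,0,0,0,0,0,0,0,0,0,0,0,0,0,0,0,0],
  gripper=8.54,
)

```text
clock: 13.98
tcp_pos: [0.518, -0.153, 0.0976]
orientation: [0.666, 0.746, -0.0, 0.0]
force: [0.1, -0.3, 0.4]
width: 0.0852
```

>>> servo_tool(
  rows=[0,0,-1,0,0,0,-1.5,0,0,0,-1.5,0,0,0,-1.5,0,0,0,-1.5,0,0,0,-1.5,0,0,0,-1.5,0,0,0,-1.5,0,0,0,0,0,0,0,0,0],
)

```text
clock: 15.22
tcp_pos: [0.5178, -0.1529, 0.2121]
orientation: [0.665, 0.746, -0.0, -0.0]
force: [-0.8, 0.2, -0.5]
width: 0.0853
```

```bash
cat > n.py <<'E'
from bench import arm
from h import *
import sys
s=arm.observe();goto(s,[.5182,-.153,.132],6.5)
for n in("top","wrist"):
    m=arm.camera_model(n);im,d=arm.get_image(n);X=cloud(m,d);Z=X[...,2]
    near=(np.hypot(X[...,0]-.518,X[...,1]+.153)<.05)
    amb=(im[...,0].astype(int)-im[...,2]>25)
    for k,M in dict(body=near&(abs(Z-.134)<.006)&amb,bar=near&(abs(Z-.162)<.007)).items():
        P=X[M]
        if len(P)>9: print(n,k,len(P),np.median(P,0).round(4),rect(P[:,:2]))
    cv2.imwrite(f"pics/{sys.argv[1]}_{n}.png",im[:,:,::-1])
E
python3 n.py n1
```

```text
t 15.22 tcp [ 0.5178 -0.1529  0.2121] jaw 6.56 tilt 0.05 w 0.0853 F [-0.8  0.2 -0.5]
shift cm [-0.02  0.05  8.01] turn 0.06
top body 297 [ 0.5266 -0.1302  0.1336] ((523.140625, -131.46734619140625), (34.6927604675293, 70.74774932861328), 63.90830612182617)
top bar 60 [ 0.5173 -0.1367  0.1614] ((517.2333374023438, -137.72021484375), (10.667274475097656, 16.469406127929688), 1.4281679391860962)
wrist body 5011 [ 0.5157 -0.1423  0.1335] ((518.225830078125, -152.501953125), (59.845455169677734, 59.16602325439453), 6.744241237640381)
wrist bar 1686 [ 0.5184 -0.1511  0.1616] ((518.5968017578125, -152.72805786132812), (43.875301361083984, 12.071419715881348), 89.5934829711914)
```

View pics/n1_wrist.png

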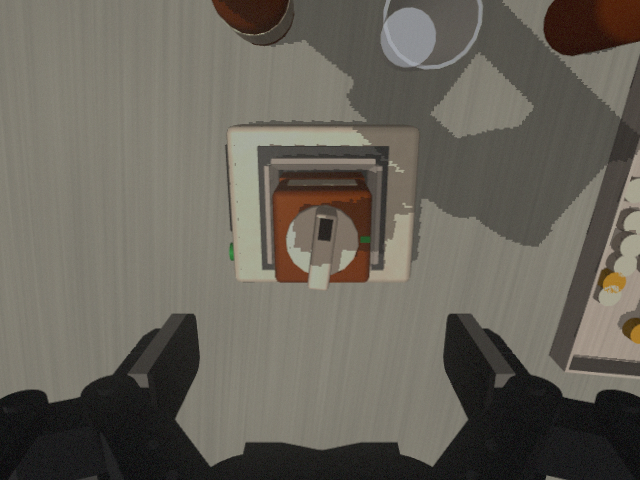

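The canister is home: body top at z=0.134, body centre at (0.518, -0.1525). The wrist view shows it seated in the nest at (322,235), with the bar at 89.6° and the tick at (365,240). Next I turn the jaws 7° and descend on the bar. The tips stay above the lid disc top (0.140).

>>> servo_tool(
  rows=[0,0,0,7,0,0.06,0,0,0,0,1.5,0,0,0,1.5,0,0,0,1.5,0,0,0,1,0,0,0,0.6,0,0,0,0.4,0,0,0,0.2,0,0,0,0.2,0,0,0,0,0,0,0,0,0],
  gripper=4,
)

```text
clock: 16.82
tcp_pos: [0.5188, -0.1531, 0.1438]
orientation: [0.71, 0.704, 0.0, 0.0]
force: [0.2, 0.2, 0.5]
width: 0.0403
```

>>> servo_tool(
  rows=[0,0,0,0,0,0,0,0,0,0,0,0,0,0,0,0,0,0,0,0,0,0,0,0,0,0,0,0],
  gripper=0.5,
  squeeze=40,
)

```text
clock: 17.7
tcp_pos: [0.5186, -0.153, 0.1436]
orientation: [0.71, 0.704, -0.0, -0.0]
force: [-1.0, 0.3, 0.7]
width: 0.005
```

Width 5 mm means the bar is not between the pads, so I'll look.

```bash
python3 n.py n2
python3 - <<'E'
import cv2,numpy as np
from bench import arm
im,d=arm.get_image("scene")
a=cv2.imread("pics/n2_wrist.png");b=im[250:370,200:330,::-1]
cv2.imwrite("pics/n2.png",np.hstack([cv2.resize(a,(440,330)),cv2.resize(b,(358,330),interpolation=cv2.INTER_CUBIC)]))
E
```

```text
t 17.7 tcp [ 0.5186 -0.153   0.1436] jaw -0.44 tilt 0.0 w 0.005 F [-1.   0.3  0.7]
shift cm [ 0.   -0.04  1.16] turn -6.94
top body 163 [ 0.5319 -0.1274  0.1333] ((526.8948974609375, -125.37315368652344), (19.818984985351562, 47.80930709838867), 67.46456146240234)
wrist body 8840 [ 0.5214 -0.139   0.1336] ((518.1976318359375, -152.5550537109375), (59.839019775390625, 59.41370391845703), 6.453462600708008)
wrist bar 2241 [ 0.5189 -0.1436  0.1616] ((518.5419311523438, -152.80300903320312), (44.25459289550781, 12.001148223876953), 89.87271118164062)
```

View pics/n2.png

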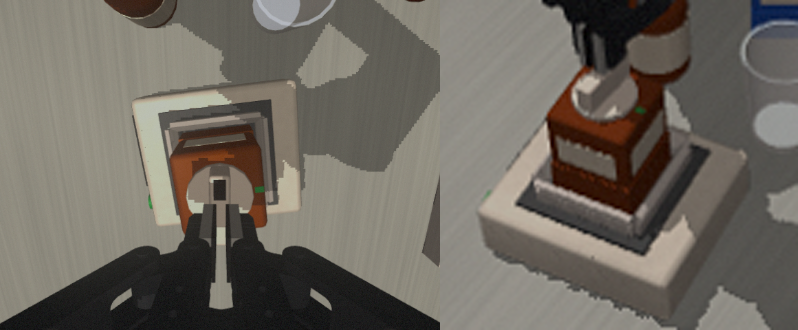

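The picture shows the fingers straddling the bar at (220,200), so the width reading is doubtful. I'll command full closure to test it.

>>> servo_tool(
  rows=[0,0,0,0,0,0,0,0,0,0,0,0,0,0,0,0],
  gripper=0,
  squeeze=60,
)

```text
clock: 18.35
tcp_pos: [0.5187, -0.153, 0.1436]
orientation: [0.71, 0.704, 0.0, 0.0]
force: [-0.0, -0.6, -0.0]
width: -0.0001
```

```bash
python3 n.py n3
python3 - <<'E'
import cv2,numpy as np
from bench import arm
im,d=arm.get_image("scene")
a=cv2.imread("pics/n3_wrist.png")[220:480,220:420];b=im[255:315,235:295,::-1]
cv2.imwrite("pics/n3.png",np.hstack([cv2.resize(a,(400,520),interpolation=cv2.INTER_CUBIC),cv2.resize(b,(400,520),interpolation=cv2.INTER_CUBIC)]))
E
```

```text
t 18.35 tcp [ 0.5187 -0.153   0.1436] jaw -0.44 tilt 0.0 w -0.0001 F [-0.  -0.6 -0. ]
shift cm [ 0.   -0.05  1.16] turn -6.94
top body 164 [ 0.5319 -0.1273  0.133 ] ((527.6799926757812, -125.0977783203125), (20.095977783203125, 45.754703521728516), 67.95095825195312)
wrist body 9278 [ 0.5214 -0.1403  0.1336] ((518.1649169921875, -152.63925170898438), (59.796119689941406, 59.54220199584961), 6.719438076019287)
wrist bar 1398 [ 0.5187 -0.1381  0.1616] ((518.6697998046875, -139.45436096191406), (12.212584495544434, 17.51469612121582), 1.4800852537155151)
```

View pics/n3.png

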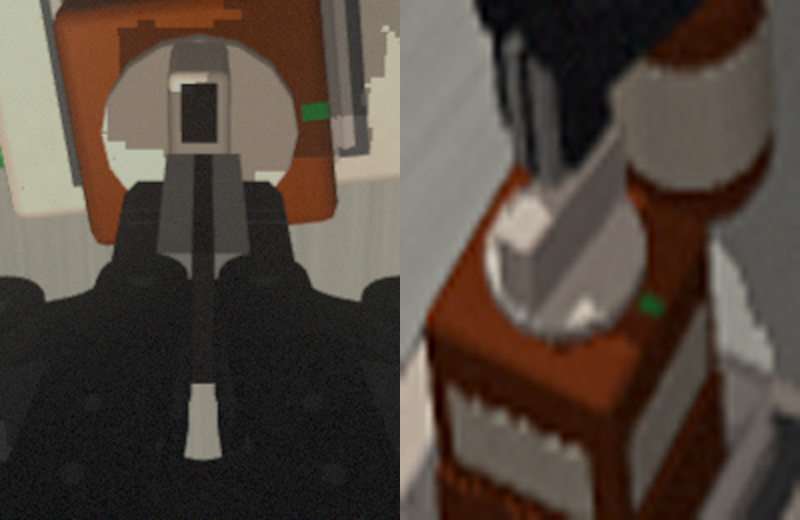

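The pads have shut just above the bar (their tips meet at crop (205,155)), so the tips are higher than I assumed. I'll measure their height from depth.

Run:
```python
from bench import arm
from h import *
m=arm.camera_model("wrist");im,d=arm.get_image("wrist");X=cloud(m,d)
print("tcp",arm.observe()["tcp_pos"].round(4))
for v in range(285,350,6): print(v,[X[v,u].round(3).tolist() for u in(310,334)])
```

```text
tcp [ 0.5186 -0.1531  0.1436]
285 [[0.515, -0.143, 0.161], [0.524, -0.143, 0.161]]
291 [[0.515, -0.146, 0.161], [0.524, -0.146, 0.161]]
297 [[0.515, -0.143, 0.172], [0.524, -0.143, 0.171]]
303 [[0.515, -0.143, 0.177], [0.524, -0.142, 0.178]]
309 [[0.515, -0.143, 0.183], [0.523, -0.143, 0.182]]
315 [[0.516, -0.143, 0.187], [0.523, -0.143, 0.187]]
321 [[0.516, -0.143, 0.191], [0.523, -0.142, 0.191]]
327 [[0.516, -0.142, 0.195], [0.523, -0.142, 0.195]]
333 [[0.516, -0.142, 0.199], [0.523, -0.143, 0.198]]
339 [[0.516, -0.143, 0.202], [0.523, -0.142, 0.203]]
345 [[0.516, -0.142, 0.206], [0.523, -0.143, 0.205]]
```

The finger ends actually sit about 25 mm above the nominal TCP (tip z≈0.169, with pad faces at the expected y of -0.142). So I open, go down 26 mm more so the tips end near 0.143, and close again.

>>> servo_tool(
  rows=[0,0,0,0,0,0,0,0,0,0,0,0,0,0,0,0],
  gripper=4,
)

```text
clock: 19.05
tcp_pos: [0.5186, -0.153, 0.1436]
orientation: [0.71, 0.704, -0.0, 0.0]
force: [-0.1, 0.0, 0.3]
width: 0.0399
```

>>> servo_tool(
  rows=[0,0,0.6,0,0,0,0.6,0,0,0,0.5,0,0,0,0.4,0,0,0,0.3,0,0,0,0.2,0,0,0,0,0,0,0,0,0],
)

```text
clock: 20.05
tcp_pos: [0.5188, -0.1531, 0.1178]
orientation: [0.71, 0.704, 0.0, 0.0]
force: [0.4, 0.4, -0.3]
width: 0.0395
```

>>> servo_tool(
  rows=[0,0,0,0,0,0,0,0,0,0,0,0,0,0,0,0,0,0,0,0,0,0,0,0,0,0,0,0],
  gripper=0.4,
  squeeze=40,
)

```text
clock: 20.92
tcp_pos: [0.5186, -0.1531, 0.1177]
orientation: [0.71, 0.704, -0.0, 0.0]
force: [-2.1, 0.3, 4.8]
width: 0.0107
```

The bar is gripped (10.7 mm). Turning clockwise.

>>> servo_tool(
  rows=[0,0,0,5,0,0,0,5,0,0,0,5,0,0,0,5,0,0,0,5,0,0,0,5,0,0,0,5,0,0,0,5,0,0,0,5,0,0,0,5,0,0,0,5,0,0,0,5,0,0,0,5,0,0,0,5,0,0,0,5,0,0,0,5,0,0,0,5,0,0,0,1,0,0,0,0,0,0,0,0],
)

```text
clock: 23.42
tcp_pos: [0.5189, -0.1531, 0.1177]
orientation: [1.0, 0.031, 0.0, 0.0]
force: [-0.2, 1.0, 3.3]
width: 0.0109
```

```bash
python3 - <<'E'
from bench import arm
from h import *
s=arm.observe();goto(s,[.5186,-.153,.1177],-86);print(s["ft_torque"].round(3),s["joint_pos"].round(3))
E
python3 n.py n4
```

```text
t 23.43 tcp [ 0.5189 -0.1531  0.1177] jaw -86.39 tilt 0.04 w 0.0109 F [-0.2  1.   3.3]
shift cm [-0.03 -0.01  0.  ] turn -0.39
[-0.063  0.082 -0.056] [-0.507  0.202  1.771  0.     1.167  1.001]
t 23.43 tcp [ 0.5189 -0.1531  0.1177] jaw -86.39 tilt 0.04 w 0.0109 F [-0.2  1.   3.3]
shift cm [-0.07 -0.01 -1.43] turn 87.11
top body 66 [ 0.5401 -0.1282  0.133 ] ((539.3473510742188, -129.84866333007812), (14.656908988952637, 17.039260864257812), 2.303891181945801)
wrist body 9636 [ 0.5377 -0.1497  0.1335] ((523.727294921875, -153.3496856689453), (53.078189849853516, 60.09458923339844), 2.770348310470581)
wrist bar 5822 [ 0.5269 -0.1534  0.1617] ((520.1749267578125, -153.42312622070312), (38.49198532104492, 36.69618225097656), 45.475067138671875)
```

The canister has yawed to 2.8° within the nest slack and the bar is at 3.6°, which gives a lid_turn of about 89°. It looks shut, so I'll release, retreat and check.

>>> servo_tool(
  rows=[0,0,0,0,0,0,0,0,0,0,0,0,0,0,0,0,0,0,0,0],
  gripper=5,
)

```text
clock: 24.15
tcp_pos: [0.5186, -0.153, 0.1176]
orientation: [1.0, 0.031, -0.0, -0.0]
force: [-0.2, 1.1, -0.5]
width: 0.05
```

>>> servo_tool(
  rows=[0,0,-0.5,0,0,0,-1,0,0,0,-1.5,0,0,0,-1.5,0,0,0,-1.5,0,0,0,-1.5,0,0,0,-1.5,0,0,0,-1.5,0,0,0,-1.5,0,0,0,0,0,0,0,0,0],
)

```text
clock: 25.52
tcp_pos: [0.5184, -0.1529, 0.2371]
orientation: [1.0, 0.031, -0.0, -0.0]
force: [-0.4, 0.5, 0.2]
width: 0.0499
```

```bash
python3 n.py n5
python3 - <<'E'
import cv2,numpy as np
from bench import arm
from h import *
im,d=arm.get_image("scene")
a=cv2.imread("pics/n5_wrist.png");b=im[90:390,200:470,::-1]
cv2.imwrite("pics/n5.png",np.hstack([cv2.resize(a,(440,330)),cv2.resize(b,(297,330))]))
m=arm.camera_model("top");t,d=arm.get_image("top");X=cloud(m,d);Z=X[...,2]
def box(c,r):
    M=np.zeros((480,640),bool);M[c[1]-r:c[1]+r,c[0]-r:c[0]+r]=1;return M
for n,c,l in(("lower",(206,280),.07),("beaker",(326,233),.03),("ba",(313,165),.03),("bb",(321,297),.03)):
    M=box(c,28 if n=="lower" else 22)&(Z>l);P=X[M];print(n,P.mean(0).round(4),rect(P[:,:2])[:2])
E
```

```text
t 25.52 tcp [ 0.5184 -0.1529  0.2371] jaw -86.44 tilt 0.05 w 0.0499 F [-0.4  0.5  0.2]
shift cm [-1.000e-02  2.000e-02  1.051e+01] turn 87.06
top body 192 [ 0.5043 -0.1347  0.1332] ((517.4463500976562, -145.69940185546875), (59.456092834472656, 47.041507720947266), 1.5467543601989746)
wrist body 4091 [ 0.53   -0.1516  0.1334] ((519.6712646484375, -153.4171905517578), (60.36396408081055, 59.635223388671875), 3.514587640762329)
wrist bar 1388 [ 0.5216 -0.1537  0.1616] ((519.7609252929688, -153.9368438720703), (44.340423583984375, 11.520179748535156), 3.2573978900909424)
lower [0.4791 0.2011 0.0855] ((478.964111328125, 202.97991943359375), (61.234130859375, 60.19076156616211))
beaker [ 0.5777 -0.0152  0.068 ] ((571.1741333007812, -11.847187042236328), (61.34910202026367, 61.59956359863281))
ba [0.6982 0.0168 0.0867] ((704.1936645507812, 16.04241943359375), (50.59718322753906, 48.608482360839844))
bb [ 0.4527 -0.0048  0.0908] ((452.4057922363281, -5.627359390258789), (50.772422790527344, 49.89112854003906))
```

View pics/n5.png

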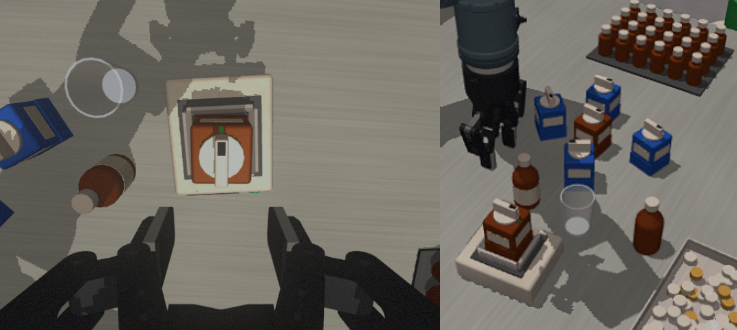

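The index mark at (221,148) points at the green tick at (220,128). Bar and body are aligned to 0.3°, and the bystanders haven't moved. Handing in.

```bash
python3 -c "
from bench import arm
print(arm.hand_in())"
```

```text
the job is handed in; nothing more can be done
None
```

I took the top amber canister off the stack by its body and seated it in the nest. I let go there, turned the lid clockwise until it shut, and handed the job in at about 26 s. The hand-in gives no verdict.

Last checks:
- **Canister in the nest:** the body top is at z = 0.1334 m, where 0.134 m is fully home. Its centre is about 1–2 mm from the nest centre. It turned about 3° within the nest's slack when the lid was closed.
- **Lid:** the bar is within 0.3° of the canister's x axis and its index mark points at the green tick, so lid_turn is about 1.57. It stayed there after release.
- **Bystanders:** the beaker and both bottles measure within 1 mm of where they began and are upright. The lower canister is within about 1–2 mm of the stack's first measured position, which I had only measured on the top canister.
- **Robot:** the gripper is clear of everything, with its nominal TCP about 75 mm above the bar.

Two things disagreed along the way:
- **Finger length:** the finger ends measured about 25 mm higher than the stated TCP. My first attempt to grip the lid bar closed just above it, and I corrected this by going 26 mm lower. The body grip was therefore nearer the canister's top edge than I planned, but it held without slipping.
- **Camera calibration:** the top and wrist cameras differed by about 2 mm in x, as the stated calibration accuracy allows.

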